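# Dock the slide tray, then hold the drying hood open

## Robot

A 6-joint arm with a two-finger parallel gripper is mounted at the origin on the work surface. World frame = base frame: x ahead of the robot, y to its left, z up, the work surface at z = 0. Lengths are in mm, angles in rad, forces in N, time in s.
With the tool pointing down it reaches from about 375 to 900 mm from the base axis. Payload 3.1 kg.
Tool frame: the origin (TCP) lies at the very end of the fingers, on their centre line; the grasp point (between the pads) lies 19 mm behind it (grip_depth is the distance from the TCP to the grasp point, in mm); z points along the fingers, y is the line along which they close (so a half turn about z gives the same grasp; the last joint's range is limited). The gripper opens to 85 mm and grips with 20 to 120 N. Pads are 22 mm wide; open, the fingers measure 114 mm over their backs; the gripper's body (76 mm by 85 mm) begins 54 mm behind the grasp point. The pads swing forward as they close: fully open they stand 13 mm farther back than shut.
Start: joints at [1.141, 0.527, 1.433, -0, 1.181, -0.178], TCP at [155.677, 605.278, 200.31] pointing down, gripper open.
Joint ranges: [-3.08, 3.08], [-0.75, 2.2], [0.22, 2.44], [-1.43, 4.57], [0, 2.65], [-2.85, 2.85]. Speed limits (rad/s): [2.79, 2.79, 3.14, 3.14, 3.14, 3.14].

## Interface

Orientations are given as a 3x3 rotation matrix whose columns are the frame's x, y, z axes.
In Python, from rig import * gives the robot as it stands.
- The arm moves only by the tool drive_tool, never from a script. Its argument "commands" is a list of rows, each an object of numbers: "x", "y", "z": the shift along the tool's x, y, z in mm; "wx", "wy", "wz": the turn, a rotation vector about the tool's x, y, z in degrees; "gripper": the finger opening in mm, from 0 to 85.4. A call has 1 to 8 rows; each row shifts and turns the commanded pose from where the row before left it, along the tool's axes as they then stand; what a row does not reach is not made up. A row lasts 1/8 s, in which the tool goes at most 62.5 mm and 10.7 degrees, less where a joint would pass 70% of its speed; a pose out of reach is approached as far as the arm can. A call with a gripper value outside its range is refused whole. The fingers move at their own pace and stop on an object; the grip force is fixed at half the most. Time passes only in rows, so rows that do not move let the fingers close. It gives the time, the measured TCP pose, the force, the opening and the grip force at its end, in the units of the state.
- get_state(): the state, without advancing time (a new reading comes with each control period).
- grab_frame(name): name is "scene" or "top"; returns a dict with "img" (420x560x3 uint8, red, green, blue), "fovy" (degrees; the focal length in pixels is half the picture's height over the tangent of half this angle, whatever the lens; pixels are square), "cx", "cy" (the principal point, pixels), "T" (4x4, takes a point from camera to world coordinates). Camera axes: x right, y down, z forward; pixel columns grow to the right and rows downward; lengths in mm; the calibration is good to about 2 mm. A picture is of the moment at which its call begins. There is no depth.
- hand_in(): hands the job in; it is judged then, once.
Trained networks look in the newest picture that a camera, given by its name, has taken for a name from the list of things; names that differ only in an ending like _2 or _b are one class to them, and where a whole thing is asked for, a point or a joint stands for the part that bears it (a point fixed in the world has none). Each returns a list of dicts, best first, with "confidence" (0 to 1); they miss things now and then, are a little off and sometimes report something else, mostly with a low value. They report only what shows in the picture. A call takes as long as a camera call. They do not tell look-alikes from the thing itself.
- regions_of(thing, camera): "region" (420x560 bool, what is visible of it) and "rect" ([centre column, centre row, width, height] in pixels, round what is visible of it).
The state is a dict: "t": time; "joint_positions": joint angles; "joint_vel": joint speeds; "joint_torque": joint torques, N m; "position": TCP position; "tool_rot": TCP orientation; "wrist_force": force on the tool from outside, world axes, zero at the start; "torque": the same for the moment, N m; "opening": finger opening in mm; "grip_force": force on a finger pad.
Only numpy, scipy, OpenCV 4.12 (cv2) and the standard library are available. Lean on these libraries where they do the work, as an engineer would, in place of code of your own. Each camera call takes 0.05 s, during which the arm holds its last target. There are 200 camera calls.

## Task

Carry the slide tray level by its handle to the low slide warmer, lower it over the two pegs until it sits flat and fully home, and let go of it. Then lift the hood of the slide-drying cabinet by its bar handle to 60 degrees open and keep holding it there, within about 5 degrees, so that a colleague can load the slides: the hood falls shut by itself, so the program finishes while still holding it. Leave the other things on the bench where they are.

Things in the scene. Friction and masses are not known exactly. Their poses are not given: they have to be found in the camera images.
- tray_grip (a point): Centre of the slide tray's handle, the point to grip, 45 mm above the tray's underside. The handle is a black bar along x over the tray's centre, 70 mm long, 12 mm thick across y, 16 mm high (40 to 56 mm above the underside), on two 8 mm posts at x = +-28 mm; below it is free space down to the plate. Axes: x along the tray, z up.
- tray: The loose slide tray, a flat aluminium plate 170 mm (its x) by 90 mm (its y) by 6 mm, about 0.22 kg, with thin glass slides on it. Two round 12 mm holes go through the plate at x = +70 and -70 mm, y = 0. Origin at the centre of its underside, axes as for tray_grip. Either way round fits the warmer. Starts on the bench.
- warmer: Slide warmer: a low fixed white base 200 mm (its x) by 110 mm (its y), flat aluminium top 30 mm above the bench; origin at the centre of its underside, z up. Two upright steel pegs, 8 mm in diameter, 18 mm tall, the top 5 mm tapered, stand on the top at x = +70 and -70 mm, y = 0. It is to the left or the right of the drying cabinet.
- warmer_seat (a point): Centre of the warmer's top surface, between the pegs, 30 mm above the bench: the centre of the tray's underside comes to lie here, its x along the warmer's x (either way round)
- cabinet: Fixed slide-drying cabinet, an open-topped white box 170 mm deep (its x), 220 mm wide (its y), 70 mm high, origin at the centre of its underside, front facing its -x; the hood lies on top of it
- hood (a joint): Angle of the cabinet's hood in rad: 0 closed, grows as the front edge rises, stop at 1.45; 60 degrees is 1.047. Falls shut from any angle by its weight and a weak spring; lifting it at the handle takes about 2 N.
- hood_handle (a point): Centre of the hood's handle: a round steel bar 10 mm thick, 110 mm long, parallel to the hinge (y), on a post at each end, 38 mm above the hood's top at its front edge; it can turn between the fingers. From the hinge axis it is at x = -178, z = +58 mm in the hood's frame. Axes, which tilt with the hood: x from front to hinge, y along the bar, z out of its top.
- hood_hinge (a point): Middle of the hood's hinge axis (along y), at the cabinet's far top edge, 70 mm above the bench. The hood is a panel 170 x 220 x 20 mm, about 0.3 kg, white frame with a clear window, reaching from here towards -x when closed; axes as for the handle, tilting with the hood.
- dropper: Bystander, to be left alone: amber dropper bottle with a cap, 30 mm in diameter, 75 mm tall; origin at the centre of its underside
- jar: Bystander, to be left alone: small glass jar with a white lid, 48 mm in diameter, 60 mm tall; origin at the centre of its underside
- dish: Bystander, to be left alone: shallow glass dish, 90 mm in diameter, 14 mm tall; origin at the centre of its underside
- pen: Bystander, to be left alone: black pen lying down, 140 mm long, 10 mm thick, along its x; origin at the centre of its underside
- slidebox: Bystander, to be left alone: closed grey slide box, 90 x 85 x 35 mm; origin at the centre of its underside
- scissors: Bystander, to be left alone: small steel scissors lying flat, 140 mm long along x, 7 mm thick; origin at the centre of its underside
Things that resemble listed ones, but are neither listed nor needed, are in the scene too. Leave any red or yellow look-alike of the tray alone.

How it is judged:
By the outcome, as a careful person would: the job done as asked, in the order asked, and still so for the second after the job is handed in, while the arm keeps its last pose, push and grip.
It also fails if it takes over 64 s, if anything falls off the work surface, if the arm or the gripper's body presses on something with over 40 N, if the wrist force passes 120 N, or if a joint passes its speed limit or range.

## Working session

There is one attempt and no reset: what is moved stays moved. The work goes in short steps, Python scripts to look and compute and a tool call to move; the robot and the scene stay as the last step left them, time stands still between calls to the robot, and variables do not carry over. Pictures are saved under pics/ and viewed, at most 10 in all, crops included, and the job is handed in when it is done.

Besides the shell and the picture viewer there is one more tool, called after "Call:" by a JSON object that holds its "op" and its "data". drive_tool: Moves the arm, as the interface text tells. Its arguments: {"type":"object","properties":{"commands":{"type":"array"}},"required":["commands"]}

```bash
mkdir -p pics; ls
cat > h.py <<'E'
from rig import *
import numpy as np, cv2
def cam(f):
    f_=f["img"].shape[0]/2/np.tan(np.radians(f["fovy"])/2); return f_
def ray(f,u,v):
    F=cam(f); T=np.array(f["T"]); d=T[:3,:3]@np.array([(u-f["cx"])/F,(v-f["cy"])/F,1.]); return T[:3,3],d
def atz(f,u,v,z):
    o,d=ray(f,u,v); return o+d*(z-o[2])/d[2]
def proj(f,p):
    T=np.array(f["T"]); c=T[:3,:3].T@(np.array(p,float)-T[:3,3]); F=cam(f); return np.array([f["cx"]+F*c[0]/c[2], f["cy"]+F*c[1]/c[2]])
E
python3 - <<'E'
from h import *
for n in ("scene","top"):
    f=grab_frame(n); cv2.imwrite(f"pics/{n}0.png",cv2.resize(f["img"][:,:,::-1],(800,600),interpolation=cv2.INTER_CUBIC))
    print(n,f["fovy"],f["cx"],f["cy"],np.round(f["T"],3).tolist())
    for t in ("tray","tray_grip","warmer","cabinet","hood","hood_handle"):
        for r in regions_of(t,n)[:3]: 
            c=r["rect"]; print(t,round(r["confidence"],2),np.round(c,1),int(r["region"].sum()),np.round(atz(f,c[0],c[1],30 if t=="warmer" else 6),0))
print(get_state())
E
```

```text
pics
scene 49.8909187607322 286.53647249716886 208.46774648143906 [[-0.514, 0.638, -0.573, 1212.591], [0.858, 0.379, -0.348, 417.98], [-0.005, -0.67, -0.742, 1052.128], [0.0, 0.0, 0.0, 1.0]]
tray 0.73 [243.6 144.9  52.2  28. ] 906 [ 220. -362.    6.]
tray 0.72 [299.2 246.2  63.9  49. ] 1586 [513.  35.   6.]
tray 0.71 [465.3 236.7  62.4  52.3] 1552 [232. 439.   6.]
tray_grip 0.96 [243.4 145.1  50.   26.7] 954 [ 222. -362.    6.]
tray_grip 0.9 [297.6 245.9  59.5  45.2] 1545 [514.  31.   6.]
tray_grip 0.82 [464.6 236.6  64.7  51.1] 1534 [233. 437.   6.]
warmer 0.67 [196.9 211.9  63.4  53.1] 1936 [ 574. -287.   30.]
cabinet 0.64 [378.2 290.9 105.7 108.2] 6965 [535. 292.   6.]
hood 0.77 [382.4 282.6 110.2  98.7] 5899 [505. 291.   6.]
top 52.15684929105815 288.4801890276124 207.19259278755092 [[-0.027, -0.996, 0.086, 388.389], [-1.0, 0.028, 0.004, 2.824], [-0.006, -0.086, -0.996, 1332.106], [0.0, 0.0, 0.0, 1.0]]
tray 0.98 [283.  206.1  41.6  60.1] 1659 [507.  25.   6.]
tray 0.81 [415.6 298.6  61.1  43.2] 1806 [ 213. -371.    6.]
tray 0.68 [152.4 303.   61.4  46.3] 1658 [221. 431.   6.]
tra
[... 552 characters left out ...]
18142270e+00, -1.78528543e-01]), 'joint_vel': array([ 0.00178395,  0.00093703,  0.00151482,  0.00021128, -0.00134058,
        0.00034132]), 'joint_torque': array([-6.42541145e-04, -4.42169130e+01, -1.78385049e+01, -1.18494054e-04,
        6.60405294e-04, -7.79480480e-07]), 'position': array([155.70640534, 605.28328771, 200.35209383]), 'tool_rot': array([[-9.68473630e-01,  2.49116085e-01,  6.12018990e-05],
       [ 2.49116087e-01,  9.68473631e-01,  3.08642626e-05],
       [-5.15836411e-05,  4.51376020e-05, -9.99999998e-01]]), 'wrist_force': array([ 0.22933082,  0.44044234, -0.28853689]), 'torque': array([ 0.01607964, -0.00862563, -0.02168064]), 'grip_force': 0.0, 'opening': 85.49657042320368}
```

View pics/scene0.png

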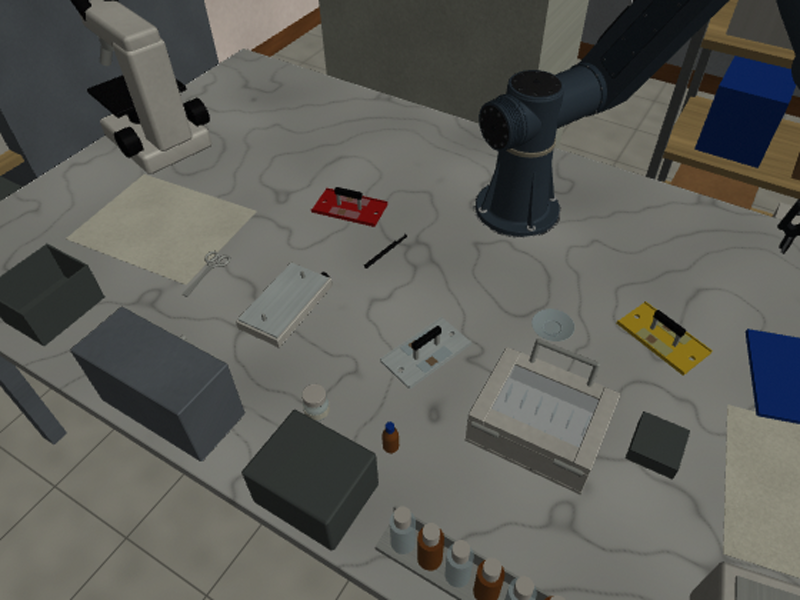

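View pics/top0.png

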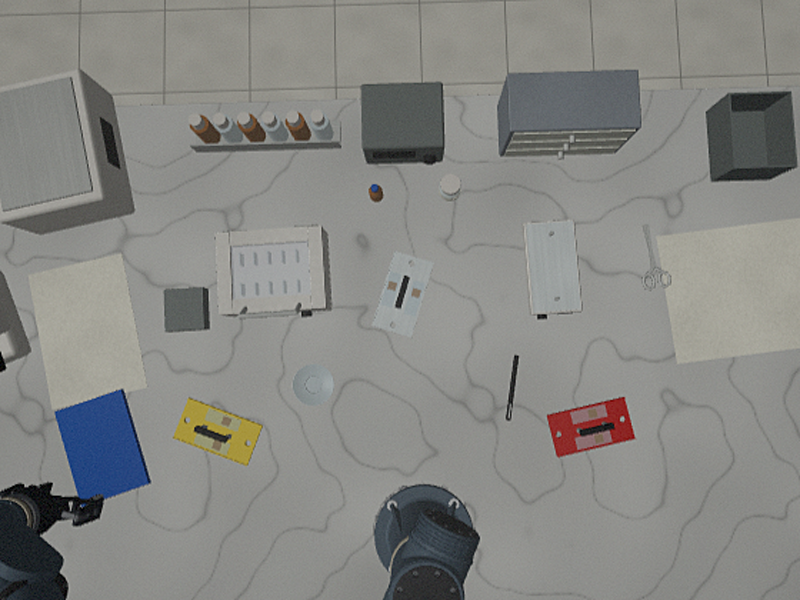

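The scene view shows the silver tray with its black handle at about (425,352), the warmer with two pegs at (285,303), and the cabinet with its bar handle at (563,360). In the top view they're at (403,292), (552,268) and (272,272). The red and yellow trays are look-alikes. Next I'll measure precisely.

```bash
cat >> h.py <<'E'
def tri(fs,ps):
    A=np.zeros((3,3));b=np.zeros(3)
    for f,p in zip(fs,ps):
        o,d=ray(f,*p); d=d/np.linalg.norm(d); M=np.eye(3)-np.outer(d,d); A+=M; b+=M@o
    return np.linalg.solve(A,b)
def crop(f,u,v,w,h,s):
    # crop centred at u,v, upsampled by s
    M=np.float32([[s,0,w/2-s*u],[0,s,h/2-s*v]]); return cv2.warpAffine(f["img"][:,:,::-1],M,(w,h),flags=cv2.INTER_CUBIC)
def dark(f,u,v,r,th=45):
    g=f["img"].max(2).astype(int); yy,xx=np.mgrid[:420,:560]; m=(g<th)&(np.hypot(xx-u,yy-v)<r)
    n,l,st,c=cv2.connectedComponentsWithStats(m.astype(np.uint8)); k=1+np.argmax(st[1:,4]); ys,xs=np.nonzero(l==k)
    P=np.c_[xs,ys].astype(float); w=np.linalg.eigh(np.cov(P.T)); return P.mean(0),w[1][:,1],len(P)
E
python3 - <<'E'
from h import *
S=grab_frame("scene");T=grab_frame("top")
a=dark(S,298,236,22);b=dark(T,282,204,20);print(a,b)
print("grip",tri([S,T],[a[0],b[0]]), "top@48",atz(T,*b[0],50), atz(S,*a[0],48))
p0=atz(T,*(b[0]-5*b[1]),50);p1=atz(T,*(b[0]+5*b[1]),50);print("yaw",np.degrees(np.arctan2(*(p1-p0)[[1,0]])))
for n,f in (("scene",S),("top",T)):
    grab_frame(n)
    for t in("tray","warmer"):
        rs=regions_of(t,n); 
        if t=="tray": rs=[min(rs,key=lambda r:np.linalg.norm(np.array(r["rect"][:2])-(a[0] if n=="scene" else b[0])))]
        m=rs[0]["region"].astype(np.uint8); c=max(cv2.findContours(m,0,2)[0],key=cv2.contourArea)
        z=6 if t=="tray" else 30
        q=np.float32([atz(f,*p[0],z)[:2] for p in c]); print(n,t,cv2.minAreaRect(q))
m=np.vstack([np.hstack([crop(T,282,206,400,300,5),crop(T,386,188,400,300,4)]),np.hstack([crop(S,298,246,400,300,5),crop(S,199,211,400,300,5)])])
cv2.imwrite("pics/m1.png",m)
m=np.hstack([crop(T,190,198,400,600,4),crop(S,390,265,400,600,4)]);cv2.imwrite("pics/m2.png",m)
E
```

```text
(array([297.94736842, 236.38345865]), array([-0.82607671,  0.56355768]), 133) (array([281.17241379, 203.98275862]), array([-0.28307912,  0.95909656]), 58)
grip [509.90808914  29.36567338  44.78733691] top@48 [509.25423995  29.57117009  50.        ] [512.30420158  30.28830558  48.        ]
yaw 162.13213823447495
scene tray ((210.8233642578125, -360.3831481933594), (117.12770080566406, 176.85494995117188), 10.471610069274902)
scene warmer ((565.655029296875, -281.9796142578125), (218.46530151367188, 124.10901641845703), 1.74313485622406)
top tray ((508.1357421875, 29.744693756103516), (91.50788879394531, 172.67747497558594), 71.37371826171875)
top warmer ((550.5260009765625, -291.44268798828125), (209.00550842285156, 112.65445709228516), 2.5362164974212646)
```

View pics/m1.png

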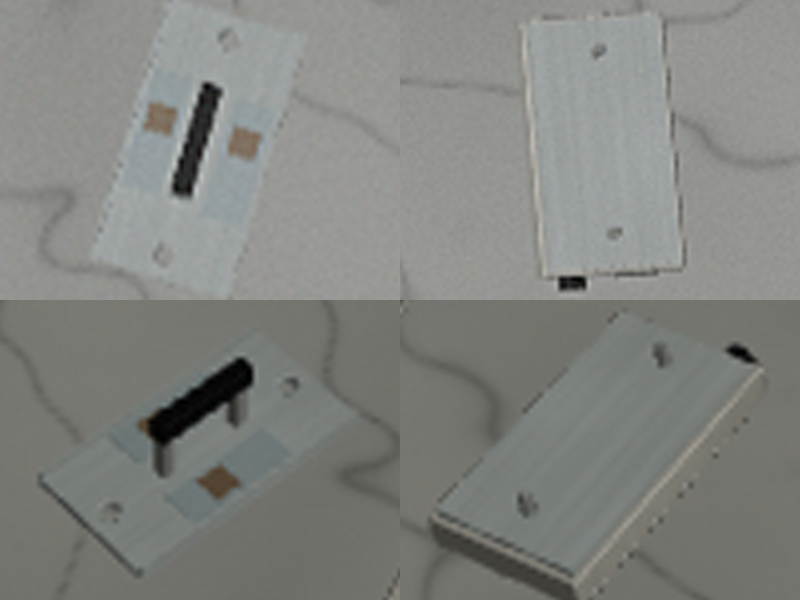

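View pics/m2.png

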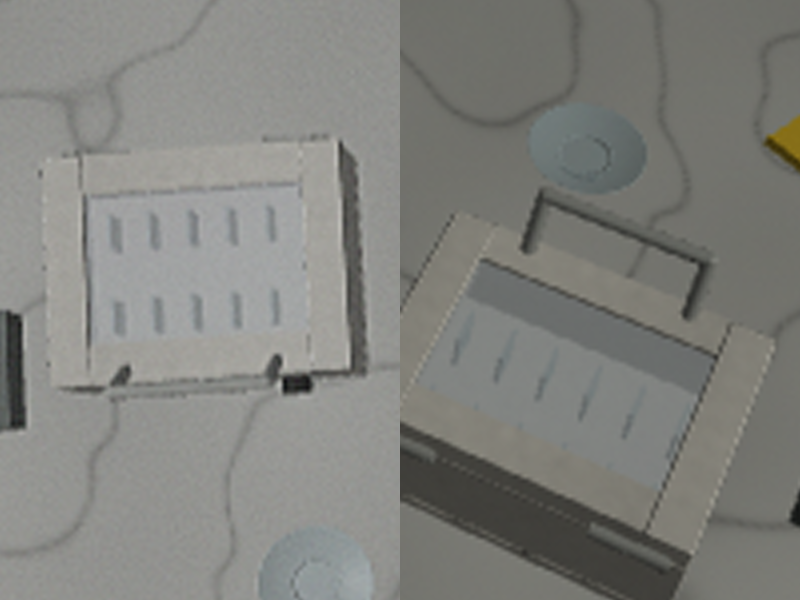

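In the top crop the tray holes are at (229,39) and (162,254), and the warmer pegs at (599,50) and (615,233). The hood bar's ends are at (112,392) and (277,381) in the top view, and (543,191) and (712,260) in the scene view. Now I'll triangulate these.

Run:
```python
from h import *
S=grab_frame("scene");T=grab_frame("top")
def rep(n,s,t,zs):
    s=np.array(s);t=np.array(t)
    for k in range(2): print(n,k,"tri",np.round(tri([S,T],[s[k],t[k]]),1),"top",np.round(atz(T,*t[k],zs),1),"scene",np.round(atz(S,*s[k],zs),1))
    for f,p in((T,t),(S,s)):
        a,b=atz(f,*p[0],zs),atz(f,*p[1],zs); print("  mid",np.round((a+b)/2,1),"len",round(np.linalg.norm(a-b),1),"yaw",round(np.degrees(np.arctan2(*(b-a)[[1,0]])),2))
rep("holes",[(316,233),(280.2,258.4)],[(287.8,183.8),(274.4,226.8)],5)
rep("pegs",[(211.2,192),(184.6,222)],[(385.75,163),(389.75,208.75)],39)
rep("bar",[(418,255),(375.75,237.75)],[(168,221),(209.25,218.25)],128)
```

```text
holes 0 tri [542.7  50.  118.9] top [576.1   8.2   5. ] scene [443.7  53.5   5. ]
holes 1 tri [ 478.1   11.8 -108.2] top [443.2  53.3   5. ] scene [577.3  10.2   5. ]
  mid [509.7  30.7   5. ] len 140.3 yaw 161.27
  mid [510.5  31.9   5. ] len 140.4 yaw -17.93
pegs 0 tri [ 588.8 -236.5  165.6] top [ 626.8 -292.1   39. ] scene [ 491.2 -295.1   39. ]
pegs 1 tri [ 520.3 -366.3 -124.1] top [ 486.7 -297.6   39. ] scene [ 629.9 -287.4   39. ]
  mid [ 556.8 -294.8   39. ] len 140.2 yaw -177.74
  mid [ 560.6 -291.3   39. ] len 138.9 yaw 3.19
bar 0 tri [462.6 349.8 123.8] top [462.7 347.6 128. ] scene [465.4 351.  128. ]
bar 1 tri [466.5 234.4 123.9] top [467.2 231.3 128. ] scene [468.5 237.5 128. ]
  mid [465.  289.4 128. ] len 116.3 yaw -87.77
  mid [467.  294.2 128. ] len 113.6 yaw -88.4
```

```bash
cat >> h.py <<'E'
from scipy.spatial.transform import Rotation as Rn
def down(yaw,tilt=0):
    y=np.radians(yaw); x=np.array([np.cos(y),np.sin(y),0]); z=np.array([0,0,-1.]); R=np.c_[x,np.cross(z,x),z]
    return R@Rn.from_euler("x",tilt,degrees=True).as_matrix()
def delta(p,R):
    s=get_state(); R0=s["tool_rot"]
    print("at",np.round(s["position"],1),"t",round(s["t"],2))
    print("shift in current axes",np.round(R0.T@(np.array(p)-s["position"]),1),"; in target axes",np.round(R.T@(np.array(p)-s["position"]),1),"; turn",np.round(Rn.from_matrix(R0.T@R).as_rotvec(degrees=True),2))
E
python3 - <<'E'
from h import *
delta([510,30.5,120],down(161.7));
E
```

```text
at [155.7 605.3 200.3] t 1.2
shift in current axes [-486.4 -468.4   80.3] ; in target axes [-516.9 -434.5   80.3] ; turn [ 0.   -0.    3.87]
```

Call:
{"op": "drive_tool", "data": {"commands": [{"wz": 3.87,"gripper": 60},{"x": -43,"y": -36},{"x": -43,"y": -36},{"x": -43,"y": -36},{"x": -43,"y": -36},{"x": -43,"y": -36},{"x": -43,"y": -36},{"x": -43,"y": -36}]}}

```text
schema error: expected keys x, y, z, wx, wy, wz, gripper
```

Call:
{"op": "drive_tool", "data": {"commands": [{"x": -43,"y": -36},{"x": -43,"y": -36},{"x": -43,"y": -36},{"x": -43,"y": -36},{"x": -43,"y": -37},{"z": 40},{"z": 40},{}]}}

```text
schema error: expected keys x, y, z, wx, wy, wz, gripper
```

Run:
```python
from h import *
delta([510,30.5,26],down(161.7)); print(get_state()["opening"])
S=grab_frame("scene");T=grab_frame("top")
p=get_state()["position"]
for f in(S,T): print(proj(f,p),proj(f,[510,30.5,48]))
m=np.hstack([crop(T,282,206,400,400,5),crop(S,298,246,400,400,5)]);cv2.imwrite("pics/m3.png",m)
```

```text
at [155.7 605.3 200.3] t 1.2
shift in current axes [-486.4 -468.4  174.3] ; in target axes [-516.9 -434.5  174.3] ; turn [ 0.   -0.    3.87]
85.46629631580805
[559.18744405 195.9633741 ] [298.41736515 235.86702261]
[ 60.90573989 340.77236208] [280.87267723 203.80647153]
```

View pics/m3.png

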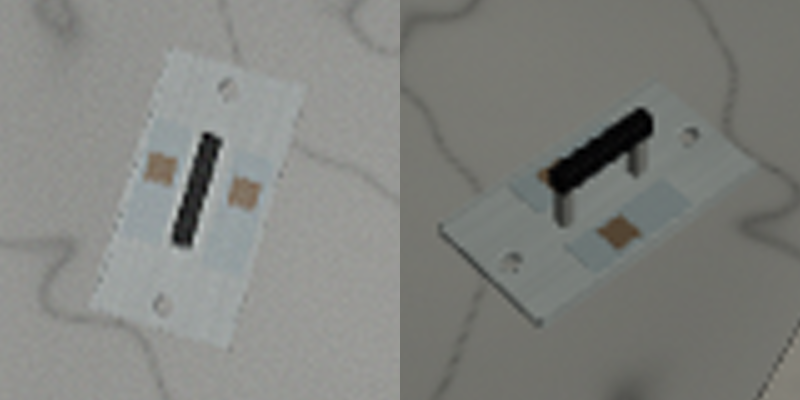

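Every row has to give all seven keys, so the arm hasn't moved: the picture shows the tray untouched. I'll send the moves again with all keys.

Call:
{"op": "drive_tool", "data": {"commands": [{"x": 0,"y": 0,"z": 0,"wx": 0,"wy": 0,"wz": 3.9,"gripper": 60},{"x": -43,"y": -36,"z": 0,"wx": 0,"wy": 0,"wz": 0,"gripper": 60},{"x": -43,"y": -36,"z": 0,"wx": 0,"wy": 0,"wz": 0,"gripper": 60},{"x": -43,"y": -36,"z": 0,"wx": 0,"wy": 0,"wz": 0,"gripper": 60},{"x": -43,"y": -36,"z": 0,"wx": 0,"wy": 0,"wz": 0,"gripper": 60},{"x": -43,"y": -36,"z": 0,"wx": 0,"wy": 0,"wz": 0,"gripper": 60},{"x": -43,"y": -36,"z": 0,"wx": 0,"wy": 0,"wz": 0,"gripper": 60},{"x": -43,"y": -36,"z": 0,"wx": 0,"wy": 0,"wz": 0,"gripper": 60}]}}

```text
t: 2.3
position: [363.2, 270.0, 200.7]
tool_rot: [[-0.949, 0.314, 0.001], [0.314, 0.949, 0.0], [-0.001, 0.001, -1.0]]
wrist_force: [1.2, 0.2, -0.0]
opening: 60.1
grip_force: 0.0
```

Call:
{"op": "drive_tool", "data": {"commands": [{"x": -43,"y": -36,"z": 0,"wx": 0,"wy": 0,"wz": 0,"gripper": 60},{"x": -43,"y": -36,"z": 0,"wx": 0,"wy": 0,"wz": 0,"gripper": 60},{"x": -43,"y": -36,"z": 0,"wx": 0,"wy": 0,"wz": 0,"gripper": 60},{"x": -43,"y": -36,"z": 0,"wx": 0,"wy": 0,"wz": 0,"gripper": 60},{"x": -43,"y": -37,"z": 0,"wx": 0,"wy": 0,"wz": 0,"gripper": 60},{"x": 0,"y": 0,"z": 40,"wx": 0,"wy": 0,"wz": 0,"gripper": 60},{"x": 0,"y": 0,"z": 40,"wx": 0,"wy": 0,"wz": 0,"gripper": 60},{"x": 0,"y": 0,"z": 0,"wx": 0,"wy": 0,"wz": 0,"gripper": 60}]}}

```text
t: 3.3
position: [506.9, 32.1, 118.1]
tool_rot: [[-0.949, 0.315, -0.007], [0.315, 0.949, 0.001], [0.007, -0.001, -1.0]]
wrist_force: [-0.8, -0.4, 0.2]
opening: 59.9
grip_force: 0.0
```

Run:
```python
from h import *
delta([510,30.5,26],down(161.7)); print(get_state()["opening"],get_state()["wrist_force"])
S=grab_frame("scene");T=grab_frame("top")
p=get_state()["position"]
for f in(S,T): print(proj(f,p),proj(f,[510,30.5,48]))
m=np.hstack([crop(T,282,206,400,400,5),crop(S,298,236,400,400,5)]);cv2.imwrite("pics/m4.png",m)
```

```text
at [506.9  32.1 118.1] t 3.3
shift in current axes [-4.1 -0.4 92. ] ; in target axes [-3.4 -0.5 92.1] ; turn [-0.07 -0.4  -0.06]
59.90401181710407 [-0.80240982 -0.40668209  0.22454582]
[299.31097979 219.30489309] [298.41736515 235.86702261]
[279.72237032 201.43527633] [280.87267723 203.80647153]
```

View pics/m4.png

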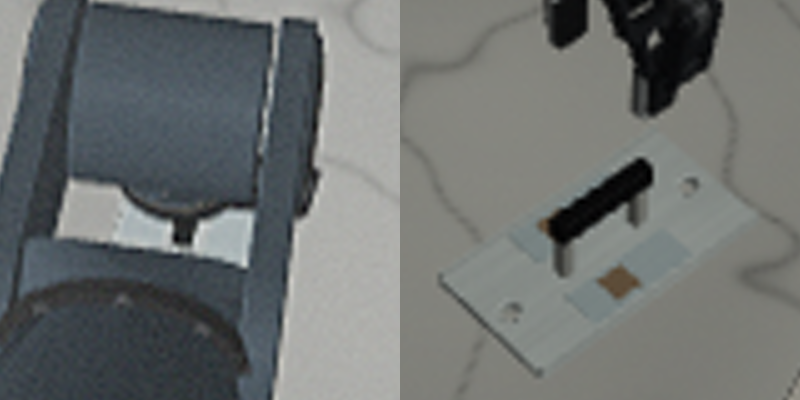

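The scene crop shows the open fingers at (565,45) and (650,112), straddling the handle's centre line. I'll descend, then close.

Call:
{"op": "drive_tool", "data": {"commands": [{"x": -1,"y": -1,"z": 30,"wx": 0,"wy": 0,"wz": 0,"gripper": 60},{"x": 0,"y": 0,"z": 30,"wx": 0,"wy": 0,"wz": 0,"gripper": 60},{"x": 0,"y": 0,"z": 20,"wx": 0,"wy": 0,"wz": 0,"gripper": 60},{"x": 0,"y": 0,"z": 14,"wx": 0,"wy": 0,"wz": 0,"gripper": 60},{"x": 0,"y": 0,"z": 0,"wx": 0,"wy": 0,"wz": 0,"gripper": 60},{"x": 0,"y": 0,"z": 0,"wx": 0,"wy": 0,"wz": 0,"gripper": 60},{"x": 0,"y": 0,"z": 0,"wx": 0,"wy": 0,"wz": 0,"gripper": 60}]}}

```text
t: 4.28
position: [510.7, 30.7, 27.2]
tool_rot: [[-0.949, 0.314, 0.002], [0.314, 0.949, -0.0], [-0.002, 0.0, -1.0]]
wrist_force: [-0.5, -0.3, -0.8]
opening: 60.1
grip_force: 0.0
```

Call:
{"op": "drive_tool", "data": {"commands": [{"x": 0,"y": 0,"z": 0,"wx": 0,"wy": 0,"wz": 0,"gripper": 25},{"x": 0,"y": 0,"z": 0,"wx": 0,"wy": 0,"wz": 0,"gripper": 10},{"x": 0,"y": 0,"z": 0,"wx": 0,"wy": 0,"wz": 0,"gripper": 0},{"x": 0,"y": 0,"z": 0,"wx": 0,"wy": 0,"wz": 0,"gripper": 0},{"x": 0,"y": 0,"z": 0,"wx": 0,"wy": 0,"wz": 0,"gripper": 0},{"x": 0,"y": 0,"z": 0,"wx": 0,"wy": 0,"wz": 0,"gripper": 0}]}}

```text
t: 5.03
position: [510.0, 30.7, 26.3]
tool_rot: [[-0.949, 0.314, -0.0], [0.314, 0.949, 0.0], [0.0, -0.0, -1.0]]
wrist_force: [0.3, -1.0, -0.1]
opening: -0.2
grip_force: 0.0
```

The fingers closed fully without gripping anything, so I need a look.

Run:
```python
from h import *
S=grab_frame("scene");T=grab_frame("top")
print(get_state()["position"],proj(S,get_state()["position"]))
for t in ("tray",):
  for n in("scene","top"):
    for r in regions_of(t,n): print(n,r["rect"],r["confidence"])
m=np.hstack([crop(T,282,206,400,400,5),crop(S,298,236,400,400,5)]);cv2.imwrite("pics/m5.png",m)
```

```text
[509.96776552  30.73836518  26.27739063] [298.38251439 240.61421092]
scene [298.9, 249.6, 64.3, 40.6] 0.89
scene [465.3, 238.3, 58.0, 46.1] 0.69
scene [242.9, 144.9, 53.9, 28.4] 0.65
top [136.3, 297.4, 28.1, 42.5] 0.91
top [414.2, 300.1, 60.0, 42.6] 0.61
top [359.0, 273.4, 7.7, 46.1] 0.21
```

View pics/m5.png

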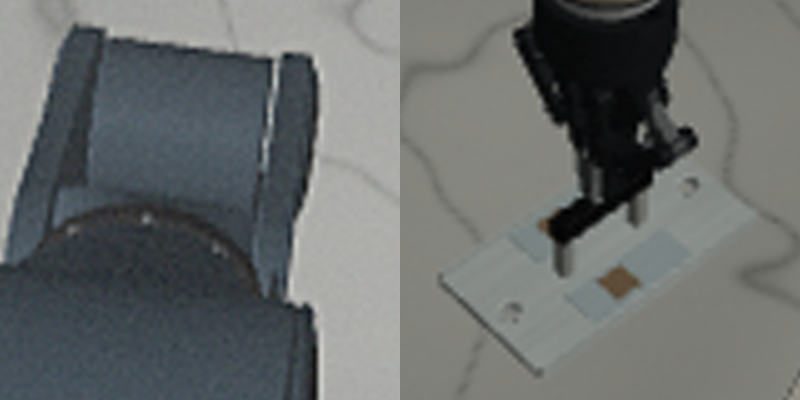

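The crop shows closed fingers ending near the handle's top at (592,200), with the tray unmoved. The reported TCP projects to (602,223), so I suspect a height offset. I'll check with pixel values around the fingertips before moving.

```bash
cat >> h.py <<'E'
def asc(f,u,v,w,h):
    g=f["img"].mean(2)[v-h:v+h,u-w:u+w]; ch="@%#*+=-. "
    for i,r in enumerate(g): print(v-h+i,"".join(ch[min(8,int(x/20))] for x in r))
E
python3 - <<'E'
from h import *
S=grab_frame("scene"); print(get_state()["opening"],get_state()["wrist_force"],get_state()["torque"]); asc(S,298,224,30,28)
E
```

```text
0.11516975609598583 [0.04697017 0.16270968 0.26706755] [0.00059087 0.02810202 0.02364944]
196 -----------------%@@@%#%@%###*******+*#%*=#@@@+-------------
197 -----------------%@@@@%###%%%%#####%%#*=+#@@@@+-------------
198 ----------------=@@@@@@%##**#*####*+===#@@@@@@=-------------
199 -------------====@@@@@@@@%##**++++++*#%@@@@@@@=-------------
200 -----------=====*@@@@@@@@@@@%%%###%%@@@@@@@@@@=-------------
201 ---------===--+*#@@@@@@@@@@@@@@@@@@@@%@@@@@@@@=-------------
202 -------===---*@@%@@@@@@@@@@@@@@@@@@@@@@%@@@@@%==------------
203 ------===----%@%%@@@@@@@@@@@@@@@@@@@@@@@@@@@@%==------------
204 -----===-----*%@%@@@@@@@@@@@@@@@@@@@@@@@@@@@@#===-----------
205 -----===-----*@@%@@@@@@@@@@@@@@@@@@@@@@@@@@@@+-===----------
206 ----===-------%@@%@@@@@@@@@@@@@@@@@@@@@@@@@@@---===---------
207 ---====-------*@@%%@@@@@@@@@@@@@@@@@@@@@@@@@#----==---------
208 -=====---------%@@@@@@@@@@@@@@@@@@@@@@@@@@@@+-----==--------
209 ====-----------*@@%%@@@@@@@@@@@@@@@@@@@@@@@#-------==-------
210 ==--------------%@%%%@@@@@@@@@@@@@@@@@@@@@@+-------==-------
211 ----------------*@@%%@@@@@@@@@@
[... 1929 characters left out ...]
-------=**%@@@@@@@#+-----.-+----------------------
242 ----==------------+*%@@@@@@*------...--------..---.---------
243 -----=-------------=#@@@@%*------...---------..-..----------
244 -----==------=------=%@@#------....--.---------..-----------
245 --------------=------*##=-----...---------------------------
246 ---------------------*#+=----...---.------------------------
247 ---------------------*#+=---..------------------------------
248 ---------------------*#+=--..------------------------------=
249 ---------------------*#+=-..------=----------------------===
250 ---------------------+#+=-------=**+---------.----------===+
251 ----------------------*+-------=****+=------------------===+
```

Call:
{"op": "drive_tool", "data": {"commands": [{"x": 0,"y": 0,"z": -50,"wx": 0,"wy": 0,"wz": 0,"gripper": 0},{"x": 0,"y": 0,"z": -50,"wx": 0,"wy": 0,"wz": 0,"gripper": 0},{"x": 0,"y": 0,"z": 0,"wx": 10,"wy": 0,"wz": 0,"gripper": 0},{"x": 0,"y": 0,"z": 0,"wx": 10,"wy": 0,"wz": 0,"gripper": 0},{"x": 0,"y": 0,"z": 0,"wx": 10,"wy": 0,"wz": 0,"gripper": 0},{"x": 0,"y": 0,"z": 0,"wx": 0,"wy": 0,"wz": 0,"gripper": 0},{"x": 0,"y": 0,"z": 0,"wx": 0,"wy": 0,"wz": 0,"gripper": 0}]}}

```text
t: 6.15
position: [509.5, 30.6, 126.1]
tool_rot: [[-0.949, 0.272, -0.158], [0.314, 0.823, -0.474], [0.001, -0.499, -0.866]]
wrist_force: [-1.1, 0.1, 0.0]
opening: -0.1
grip_force: 0.0
```

Run:
```python
from h import *
S=grab_frame("scene"); T=grab_frame("top");s=get_state(); p=s["position"];R=s["tool_rot"]
print(p,R[:,2],s["opening"])
for k in(0,-19,-30,-73): print(k,proj(S,p+k*R[:,2]),proj(T,p+k*R[:,2]))
u,v=proj(S,p).astype(int);asc(S,u,v-8,32,22)
u,v=proj(T,p).astype(int);asc(T,u,v-2,36,20)
```

```text
[509.64081702  29.73529649 126.78948513] [-0.15762089 -0.47365149 -0.86649289] -0.005585227154887238
0 [298.67096377 217.50389916] [280.47740612 201.31184758]
-19 [301.12346027 215.49572946] [277.07357447 199.74444096]
-30 [302.57526942 214.30694932] [275.06066897 198.81753218]
-73 [308.48799813 209.46544899] [266.87862492 195.04983995]
187 ========================++=====+@@%%%%#%###+#@@@@%%%%+#%%%%%%%%%
188 ============--=-========++=====+@@@%%%%%%#%%%@@@@%%%%+#%%%%%%%%%
189 -=----=---==-----=======+=======@@@@@%%%%@@@@@@@@%%%%+#%%%%%%%%%
190 --------------=-----============%@@@@%%%@@@@@@@@@%%%%**%%%%%%%%%
191 --------------------==========-=%@@@@%%%@@@@@@@@@%%%%##%%%%%%%%%
192 ---------------------===========%@@@#*%%@@@@@@@@@%%%%#+%@%%%%%%%
193 ---------------------=====------#@@@#%%%@@@@@@@@@%%%%#+%%%%%%%%%
194 ---------------------=====------*@@@@@@@@@@@@@@@@%%%%##*%%%%%%%%
195 ---------------------====-------*@@@@@@@@@@@@@@@@@%%%%#=%%%%%%%%
196 --------------------====--------+@@@@@%@@@@@@@@@@@%%#@#*#%@%%%%%
197 -------------------====---------+@@@@%+@@@@@@@@@@@%%#%%#+*%%%%%%
19
[... 4596 characters left out ...]
               .           %###                                  
210                                  .####                                  
211                      .           *###*                                  
212                                  *###=                                  
213        .......                  .%##%                                   
214 ...............                 .#%%%                                   
215 ............-..                  -++=                                   
216  ...........-.                                                          
217        .......                                                          
218         ......
```

Run:
```python
from h import *
S=grab_frame("scene"); T=grab_frame("top");s=get_state(); p=s["position"];R=s["tool_rot"]
print(tri([S,T],[(302,216.5),(278,196)]),p, R.T@(tri([S,T],[(302,216.5),(278,196)])-p))
i=np.hstack([crop(T,270,196,400,600,8),crop(S,306,212,400,600,8)])
for f,o,c in((T,0,(270,196)),(S,400,(306,212))):
    for q,col in((p,(0,0,255)),(p-19*R[:,2],(0,255,0)),(p-19*R[:,2]+20*R[:,1],(255,0,0))):
        a=(proj(f,q)-c)*8+[200+o,300]; cv2.circle(i,tuple(int(z) for z in a),4,col,-1)
cv2.imwrite("pics/m6.png",i)
```

```text
[520.31686825  40.10182734 148.07370825] [509.80574605  29.58679244 126.97971067] [ -6.65716416   0.99556916 -24.91379919]
```

View pics/m6.png

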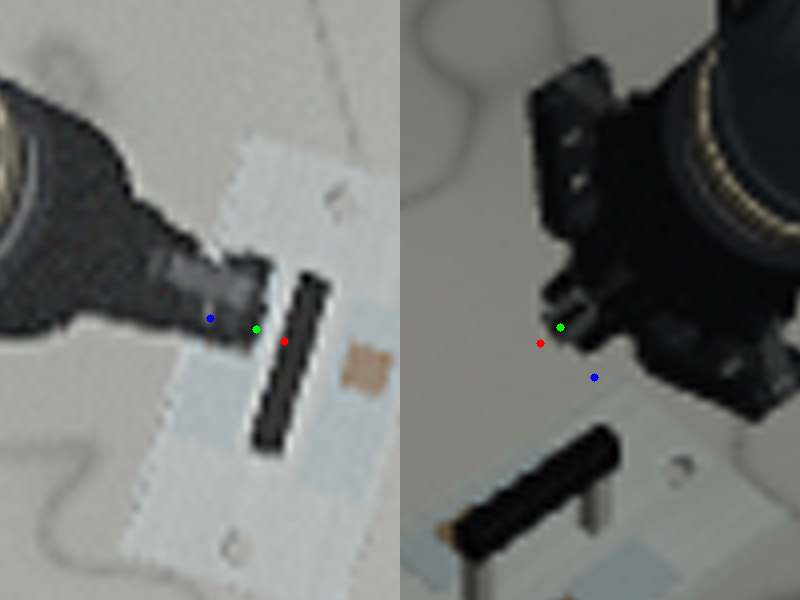

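The markers show the real fingertips about 25 mm short of the reported TCP along the tool, plus roughly 6 mm sideways. The tip faces are at (258,310) in the top half and (570,318) in the scene half, while the reported TCP is at (284,341) and (540,343). I'll tilt the other way to see whether the offset belongs to the tool or the world frame.

Call:
{"op": "drive_tool", "data": {"commands": [{"x": 0,"y": 0,"z": 0,"wx": -10,"wy": 0,"wz": 0,"gripper": 0},{"x": 0,"y": 0,"z": 0,"wx": -10,"wy": 0,"wz": 0,"gripper": 0},{"x": 0,"y": 0,"z": 0,"wx": -10,"wy": 0,"wz": 0,"gripper": 0},{"x": 0,"y": 0,"z": 0,"wx": -10,"wy": 0,"wz": 0,"gripper": 0},{"x": 0,"y": 0,"z": 0,"wx": -10,"wy": 0,"wz": 0,"gripper": 0},{"x": 0,"y": 0,"z": 0,"wx": -10,"wy": 0,"wz": 0,"gripper": 0},{"x": 0,"y": 0,"z": 0,"wx": 0,"wy": 0,"wz": 0,"gripper": 0},{"x": 0,"y": 0,"z": 0,"wx": 0,"wy": 0,"wz": 0,"gripper": 0}]}}

```text
t: 7.35
position: [509.7, 30.4, 126.5]
tool_rot: [[-0.949, 0.274, 0.155], [0.315, 0.824, 0.47], [0.001, 0.495, -0.869]]
wrist_force: [-0.3, 0.1, -0.7]
opening: -0.0
grip_force: 0.0
```

Run:
```python
from h import *
S=grab_frame("scene"); T=grab_frame("top");s=get_state(); p=s["position"];R=s["tool_rot"]
print(p,R[:,2])
pr={}
i=np.hstack([crop(T,286,198,400,600,8),crop(S,296,212,400,600,8)])
hyp={"tcp":(p,(0,0,255)),"tool":(p+R@[-6.7,1,-25],(0,255,0)),"world":(p+np.array([10.5,10.5,21]),(255,255,0))}
for f,o,c in((T,0,(286,198)),(S,400,(296,212))):
    for k,(q,col) in hyp.items():
        a=(proj(f,q)-c)*8+[200+o,300]; cv2.circle(i,tuple(int(z) for z in a),4,col,-1); print(k,a)
cv2.imwrite("pics/m7.png",i)
```

```text
[509.88931137  31.6683224  126.78570448] [ 0.15499751  0.47069125 -0.86857672]
tcp [150.32666524 325.94759509]
tool [186.02585387 310.59230643]
world [117.71406176 290.66966791]
tcp [625.94767672 346.71707427]
tool [589.17320665 293.63777999]
world [638.65614699 338.0642121 ]
```

View pics/m7.png

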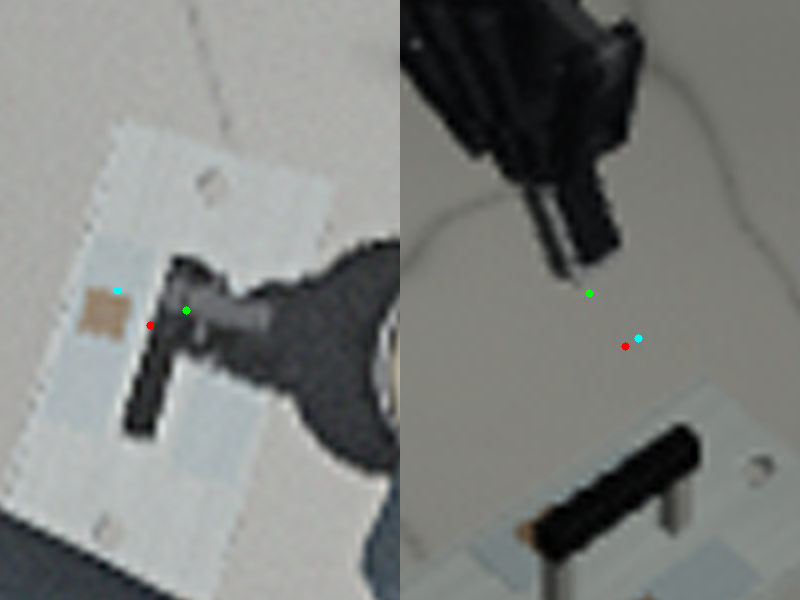

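The offset belongs to the tool frame: the green marker sits at the real tip, near (583,268) in the scene half and (183,308) in the top half. I'll fit it from both tilts.

Run:
```python
from h import *
from scipy.optimize import least_squares as ls
S=grab_frame("scene"); T=grab_frame("top");s=get_state(); p=s["position"];R=s["tool_rot"]
R1=np.array([[-0.949,0.272,-0.158],[0.314,0.823,-0.474],[0.001,-0.499,-0.866]]);p1=np.array([509.8,29.6,127])
ob=[(S,p1,R1,(302.25,214.25)),(T,p1,R1,(277.3,197.3)),(S,p,R,(293.9,208)),(T,p,R,(283.9,199))]
r=ls(lambda o:np.concatenate([proj(f,P+Q@o)-q for f,P,Q,q in ob]),[0,0,-20]);print(r.x,np.round(r.fun,2))
```

```text
[ -4.47147387  -0.72014478 -30.59367396] [-1.08  0.58 -1.63 -0.09  0.45  0.99  1.44  1.38]
```

The real fingertips are about 30 mm short of the reported TCP, which fits the free closure at z = 26. I'll correct for that, go back to vertical, open, and descend to a reported z of about -4.

Call:
{"op": "drive_tool", "data": {"commands": [{"x": 0,"y": 0,"z": 0,"wx": 10,"wy": 0,"wz": 0,"gripper": 60},{"x": 0,"y": 0,"z": 0,"wx": 10,"wy": 0,"wz": 0,"gripper": 60},{"x": 0,"y": 0,"z": 0,"wx": 10,"wy": 0,"wz": 0,"gripper": 60},{"x": 2,"y": 0,"z": 40,"wx": 0,"wy": 0,"wz": 0,"gripper": 60},{"x": 0,"y": 0,"z": 30,"wx": 0,"wy": 0,"wz": 0,"gripper": 60},{"x": 0,"y": 0,"z": 20,"wx": 0,"wy": 0,"wz": 0,"gripper": 60},{"x": 0,"y": 0,"z": 10,"wx": 0,"wy": 0,"wz": 0,"gripper": 60},{"x": 0,"y": 0,"z": 0,"wx": 0,"wy": 0,"wz": 0,"gripper": 60}]}}

```text
t: 8.55
position: [507.5, 32.2, 25.9]
tool_rot: [[-0.95, 0.313, -0.002], [0.313, 0.95, 0.0], [0.002, -0.0, -1.0]]
wrist_force: [-0.5, 0.4, -0.2]
opening: 59.9
grip_force: 0.0
```

Call:
{"op": "drive_tool", "data": {"commands": [{"x": 0,"y": 0,"z": 10,"wx": 0,"wy": 0,"wz": 0,"gripper": 60},{"x": 0,"y": 0,"z": 10,"wx": 0,"wy": 0,"wz": 0,"gripper": 60},{"x": 0,"y": 0,"z": 10,"wx": 0,"wy": 0,"wz": 0,"gripper": 60},{"x": 0,"y": 0,"z": 0,"wx": 0,"wy": 0,"wz": 0,"gripper": 60},{"x": 0,"y": 0,"z": 0,"wx": 0,"wy": 0,"wz": 0,"gripper": 60}]}}

```text
t: 9.18
position: [507.5, 31.5, -4.0]
tool_rot: [[-0.949, 0.314, -0.002], [0.314, 0.949, 0.0], [0.002, -0.0, -1.0]]
wrist_force: [0.2, -0.4, 0.7]
opening: 60.1
grip_force: 0.0
```

Call:
{"op": "drive_tool", "data": {"commands": [{"x": 0,"y": 0,"z": 0,"wx": 0,"wy": 0,"wz": 0,"gripper": 20},{"x": 0,"y": 0,"z": 0,"wx": 0,"wy": 0,"wz": 0,"gripper": 10},{"x": 0,"y": 0,"z": 0,"wx": 0,"wy": 0,"wz": 0,"gripper": 0},{"x": 0,"y": 0,"z": 0,"wx": 0,"wy": 0,"wz": 0,"gripper": 0},{"x": 0,"y": 0,"z": 0,"wx": 0,"wy": 0,"wz": 0,"gripper": 0},{"x": 0,"y": 0,"z": 0,"wx": 0,"wy": 0,"wz": 0,"gripper": 0}]}}

```text
t: 9.93
position: [507.8, 31.5, -3.6]
tool_rot: [[-0.949, 0.314, -0.001], [0.314, 0.949, 0.0], [0.001, 0.0, -1.0]]
wrist_force: [-0.6, -0.1, 5.2]
opening: 11.0
grip_force: 59.0
```

Gripped: opening 11, grip force 59 N. I'll lift 100 mm and carry it level to above the warmer.

Call:
{"op": "drive_tool", "data": {"commands": [{"x": 0,"y": 0,"z": -10,"wx": 0,"wy": 0,"wz": 0,"gripper": 0},{"x": 0,"y": 0,"z": -30,"wx": 0,"wy": 0,"wz": 0,"gripper": 0},{"x": 0,"y": 0,"z": -30,"wx": 0,"wy": 0,"wz": 0,"gripper": 0},{"x": 0,"y": 0,"z": -30,"wx": 0,"wy": 0,"wz": 0,"gripper": 0},{"x": -9,"y": -18,"z": 0,"wx": 0,"wy": 0,"wz": 0,"gripper": 0},{"x": -18,"y": -36,"z": 0,"wx": 0,"wy": 0,"wz": 0,"gripper": 0},{"x": -18,"y": -36,"z": 0,"wx": 0,"wy": 0,"wz": 0,"gripper": 0},{"x": -18,"y": -36,"z": 0,"wx": 0,"wy": 0,"wz": 0,"gripper": 0}]}}

```text
t: 10.92
position: [527.5, -108.8, 96.0]
tool_rot: [[-0.949, 0.314, -0.002], [0.314, 0.949, 0.001], [0.003, 0.0, -1.0]]
wrist_force: [0.5, 0.9, -2.4]
opening: 11.1
grip_force: 58.7
```

Call:
{"op": "drive_tool", "data": {"commands": [{"x": -18,"y": -36,"z": 0,"wx": 0,"wy": 0,"wz": 0,"gripper": 0},{"x": -18,"y": -36,"z": 0,"wx": 0,"wy": 0,"wz": 0,"gripper": 0},{"x": -18,"y": -36,"z": 0,"wx": 0,"wy": 0,"wz": 0,"gripper": 0},{"x": -18,"y": -36,"z": 0,"wx": 0,"wy": 0,"wz": 0,"gripper": 0},{"x": -12,"y": -23,"z": 0,"wx": 0,"wy": 0,"wz": -6,"gripper": 0},{"x": 0,"y": 0,"z": 0,"wx": 0,"wy": 0,"wz": -7.4,"gripper": 0},{"x": 0,"y": 0,"z": 0,"wx": 0,"wy": 0,"wz": -7.4,"gripper": 0},{"x": 0,"y": 0,"z": 0,"wx": 0,"wy": 0,"wz": 0,"gripper": 0}]}}

```text
t: 11.92
position: [554.6, -292.5, 95.5]
tool_rot: [[-0.999, -0.042, -0.003], [-0.042, 0.999, 0.001], [0.003, 0.002, -1.0]]
wrist_force: [0.5, -0.9, -2.4]
opening: 11.1
grip_force: 58.7
```

Call:
{"op": "drive_tool", "data": {"commands": [{"x": 0,"y": 0,"z": 20,"wx": 0,"wy": 0,"wz": 0,"gripper": 0},{"x": 0,"y": 0,"z": 0,"wx": 0,"wy": 0,"wz": 0,"gripper": 0},{"x": 0,"y": 0,"z": 0,"wx": 0,"wy": 0,"wz": 0,"gripper": 0}]}}

```text
t: 12.3
position: [555.3, -292.8, 76.1]
tool_rot: [[-0.999, -0.043, -0.001], [-0.043, 0.999, 0.0], [0.001, 0.0, -1.0]]
wrist_force: [0.7, -0.3, -1.3]
opening: 10.8
grip_force: 58.7
```

Run:
```python
from h import *
S=grab_frame("scene");T=grab_frame("top"); s=get_state();p=s["position"];R=s["tool_rot"]
print(p,R.tolist(),s["wrist_force"],s["opening"])
zu=p[2]+3.6; c=p+R@[-2.4,-.2,0]; c[2]=zu
y=R[:,0]; 
for n,f in(("S",S),("T",T)):
    for k in(-70,70): print(n,k,"hole pred",proj(f,c+k*y+[0,0,6]))
u,v=proj(S,c).astype(int); asc(S,u,v,42,26)
u,v=proj(T,c).astype(int); asc(T,u,v,26,40)
np.save("S7.npy",S["img"]);np.save("T7.npy",T["img"])
```

```text
[ 555.64514258 -293.1010441    76.57383718] [[-0.9990691787004783, -0.043133510614616545, -0.0005257687806205025], [-0.043133332462702484, 0.99906926496106, -0.000345602125802768], [0.0005401864621555686, -0.00032260227237002596, -0.9999998020631604]] [ 0.29874231  0.43229695 -1.96550569] 11.028053392479414
S -70 hole pred [181.46295515 210.55835112]
S 70 hole pred [209.55553382 180.47813271]
T -70 hole pred [388.61028991 159.59888768]
T 70 hole pred [392.96762522 206.94415978]
170 ....-----------------*@@@%-*@@@@@@@@@@@@@@@@@@@%%###++%@*-------=======-------------
171 ...-------------------%@@%*-%@@@@@@@@@@@@@@@@@@%%%####%%%*-----=====----------------
172 ..--------------------+@@@%*@@@@@@@@@@@@@@@@@@@*%%%####%%#--======------------------
173 .----------------------*@@@%@@@@@@@@@@@@@@@@@@@#%%%%%###@+======--------------------
174 ------------------------*@@%@@@@@@@@@@@@@@@@@@#*%%@@%%###====-----------------------
175 -------------------------%@@%@@@@@@@@@@@@@@@@@**#%@@%%##=---------------------------
176 -------------------------+@@@@@@@@@%@@@@@@@@@@%%%@@@@@%------------------------
[... 7870 characters left out ...]
################
211 ************####%%%*####*###########################
212 *************####%#*######**########################
213 ***********##%#%%%*#*###############################
214 ************####%#*#*###############################
215 ***********#####%**#*#####################*#########
216 **+*+******###%%#*****##############################
217 ****+******##%%#+**#**##############################
218 +*********####%**********###########################
219 *+***+***###%%#+********#*#################%########
220 +*+*+****##%%%***********##**#######################
221 *++*****###%%#+********#**##########################
222 +++++***###%#**************##*######################
```

Run:
```python
from h import *
S=grab_frame("scene");T=grab_frame("top")
for n,f,c in(("T",T,[(366.5,156.75),(401,153.75),(407.25,217.5),(372.25,219.25)]),("S",S,[(201.4,183.4),(231.4,195),(194.4,236.6),(165.4,224.4)])):
    q=np.array([atz(f,*a,30) for a in c]); print(n,q.mean(0),[np.round(np.linalg.norm(q[i]-q[(i+1)%4])) for i in range(4)])
for n,f in(("scene",S),("top",T)):
    im=cv2.resize(cv2.imread(f"pics/{n}0.png"),(560,420),interpolation=cv2.INTER_AREA)[:,:,::-1].astype(float)
    g=im.mean(2)
    for off in [(0,0),(560.6-558.7,0)]: pass
    for sg in(-1,1):
        best=[]
        guess=np.array([558.7,-293.,39])+sg*70*np.array([.999,.0436,0])
        u,v=np.round(proj(f,guess)).astype(int)
        w=g[v-6:v+7,u-6:u+7]; bg=np.median(w); d=np.clip(bg-w-8,0,None); yy,xx=np.mgrid[v-6:v+7,u-6:u+7]
        c=(d*xx).sum()/d.sum(),(d*yy).sum()/d.sum(); print(n,sg,"darkcent",np.round(c,2),"->",np.round(atz(f,*c,39),1),"guess",guess.round(1),"proj bottom/top",proj(f,guess-[0,0,9]).round(1),proj(f,guess+[0,0,9]).round(1))
        print(u-6,v-6);print(w.astype(int))
```

```text
T [ 555.42124223 -293.69656338   30.        ] [np.float64(106.0), np.float64(197.0), np.float64(106.0), np.float64(193.0)]
S [ 561.89682316 -290.31204053   30.        ] [np.float64(113.0), np.float64(191.0), np.float64(103.0), np.float64(192.0)]
scene -1 darkcent [211.05 191.89] -> [ 491.1 -295.9   39. ] guess [ 488.8 -296.1   39. ] proj bottom/top [211.8 193.4] [211.1 189.4]
205 185
[[124 123 119 112 106 113 114 114 114 114 114 114 114]
 [123 122 121 119 118 118 116 114 114 115 114 115 114]
 [122 121 120 120 121 120 121 120 117 116 115 114 114]
 [122 120 119 120 119 121 122 122 122 121 119 116 114]
 [119 119 119 119 120 118 115 119 122 121 119 121 119]
 [120 120 119 121 120  98  95 106 120 121 121 121 119]
 [120 119 120 123 120  85  79  99 117 121 120 119 121]
 [119 119 122 125 120  83  71  93 109 120 120 121 121]
 [121 122 123 123 122 110  73  89 104 118 121 122 121]
 [123 124 124 122 122 118  86  97 112 120 122 122 122]
 [124 124 124 123 122 122 118 119 121 122 123 122 121]
 [125 124 123 123 123 122 122 122 123 123 123 122 119]
 [125 124 123 123 122 122 122 123 123 124 123 120 120
[... 1867 characters left out ...]
55 158 157 153 159 158 157 159 160 157]
 [156 156 156 155 154 155 153 157 157 156 157 157 155]
 [156 154 154 153 154 156 155 156 158 157 156 159 158]
 [159 157 158 154 153 155 155 156 157 157 157 159 158]
 [159 158 157 154 155 157 157 156 156 157 157 156 157]
 [157 157 156 153 156 158 147 147 152 158 156 157 157]
 [157 156 156 153 156 152 130 129 132 158 159 156 159]
 [158 157 157 156 156 137 120 118 122 155 160 158 158]
 [158 158 157 159 155 133 108 113 142 158 158 157 156]
 [159 160 157 157 155 145 133 153 159 158 157 158 156]
 [157 157 158 156 155 156 157 158 157 160 156 157 154]
 [158 159 159 156 154 155 160 155 156 159 157 159 157]
 [155 160 159 157 154 154 155 155 155 157 158 160 157]]
```

Run:
```python
from h import *
np.set_printoptions(linewidth=200)
S=grab_frame("scene");T=grab_frame("top")
def q(f,u,v,r=6):
    g=f["img"].astype(float).mean(2); w=g[v-r:v+r+1,u-r:u+r+1]; print(u-r,v-r); print(w.astype(int))
q(T,387,160,8)
q(S,209,180);q(S,182,210)
```

```text
379 152
[[168 170 172 169 171 170 170 171 172 172 172 172 170 169 166 162 149]
 [169 169 170 170 170 170 171 170 158 159 171 159 160 160 163 159 158]
 [164 167 169 169 175 176 171 174 146 147 169 151 157 167 166 166 176]
 [169 167 178 169 190 192 175 181 186 184 185 187 185 185 186 182 191]
 [188 179 182 178 182 182 178 184 184 183 181 183 178 178 183 183 185]
 [182 178 181 180 179 184 181 177 184 176 171 176 182 178 181 190 140]
 [180 177 182 179 180 181 179 182 178 169 159 164 179 179 185 189  50]
 [183 179 183 181 180 181 182 184 166 183 186 169 175 181 189 150  37]
 [181 178 181 178 178 184 181 181 167 183 184 184 181 180 193  74  64]
 [181 178 182 179 180 183 181 180 185 173 180 181 183 180 198  53  78]
 [179 178 180 179 177 184 181 181 181 162 175 178 181 184 194  53  68]
 [183 180 179 179 181 181 179 182 182 184 184 181 183 189 154  49  64]
 [184 177 181 181 179 182 182 180 179 184 183 183 188 182  82  68  69]
 [181 180 178 181 176 180 180 180 177 183 184 186 186 110  59  67  64]
 [182 178 176 181 178 179 183 182 179 181 183 189 149  58  65  73  68]
 [182 178 179 183 179 181 1
[... 863 characters left out ...]
32 131 132 131 132 132 132 133 134 135]
 [135 135 134 132 132 132 132 132 132 132 133 134 134]
 [134 134 131 131 132 132 131 132 133 133 134 135 132]
 [133 132 130 131 132 131 131 132 133 134 135 132 132]
 [132 131 131 131 132 132 132 132 133 135 132 132 134]
 [131 131 132 131 147 143 132 127 134 134 133 133 134]
 [131 132 131 142 145 112  91  82 132 132 133 133 133]
 [131 130 131 131 129 128 131 102 132 132 134 133 131]
 [130 129 132 124 133 132 118 133 133 133 134 130 131]
 [111 131 132 133 134 135 134 133 134 134 131 132 133]
 [ 69  84 114 131 133 134 133 134 134 132 131 133 130]
 [132 117  85  85 116 132 132 134 132 132 132 131 130]
 [133 130 131 118  86  70  83 113 130 132 132 131 135]]
```

Both cameras see the tray's holes where the robot pose predicts, within about 1 mm. Triangulating the pegs puts the seat about 2 mm further in -y. I'll shift, then lower with force checks.

Call:
{"op": "drive_tool", "data": {"commands": [{"x": 0.4,"y": -1.9,"z": 0,"wx": 0,"wy": 0,"wz": 0,"gripper": 0},{"x": 0,"y": 0,"z": 15,"wx": 0,"wy": 0,"wz": 0,"gripper": 0},{"x": 0,"y": 0,"z": 10,"wx": 0,"wy": 0,"wz": 0,"gripper": 0},{"x": 0,"y": 0,"z": 4,"wx": 0,"wy": 0,"wz": 0,"gripper": 0},{"x": 0,"y": 0,"z": 2,"wx": 0,"wy": 0,"wz": 0,"gripper": 0},{"x": 0,"y": 0,"z": 1,"wx": 0,"wy": 0,"wz": 0,"gripper": 0},{"x": 0,"y": 0,"z": 1,"wx": 0,"wy": 0,"wz": 0,"gripper": 0}]}}

```text
t: 13.48
position: [555.1, -294.9, 43.2]
tool_rot: [[-0.999, -0.044, -0.001], [-0.044, 0.999, -0.0], [0.001, -0.0, -1.0]]
wrist_force: [-0.4, -0.5, -1.6]
opening: 11.2
grip_force: 58.8
```

Call:
{"op": "drive_tool", "data": {"commands": [{"x": 0,"y": 0,"z": 1,"wx": 0,"wy": 0,"wz": 0,"gripper": 0},{"x": 0,"y": 0,"z": 1,"wx": 0,"wy": 0,"wz": 0,"gripper": 0},{"x": 0,"y": 0,"z": 1,"wx": 0,"wy": 0,"wz": 0,"gripper": 0},{"x": 0,"y": 0,"z": 0,"wx": 0,"wy": 0,"wz": 0,"gripper": 0}]}}

```text
t: 13.98
position: [554.8, -294.7, 39.8]
tool_rot: [[-0.999, -0.044, -0.002], [-0.044, 0.999, 0.001], [0.002, 0.001, -1.0]]
wrist_force: [-0.3, 0.1, -1.8]
opening: 10.6
grip_force: 58.8
```

Call:
{"op": "drive_tool", "data": {"commands": [{"x": 0,"y": 0,"z": 1,"wx": 0,"wy": 0,"wz": 0,"gripper": 0},{"x": 0,"y": 0,"z": 1,"wx": 0,"wy": 0,"wz": 0,"gripper": 0},{"x": 0,"y": 0,"z": 1,"wx": 0,"wy": 0,"wz": 0,"gripper": 0},{"x": 0,"y": 0,"z": 0,"wx": 0,"wy": 0,"wz": 0,"gripper": 0}]}}

```text
t: 14.48
position: [554.9, -294.6, 36.8]
tool_rot: [[-0.999, -0.043, -0.001], [-0.043, 0.999, 0.001], [0.001, 0.001, -1.0]]
wrist_force: [-1.6, 0.5, -1.8]
opening: 11.0
grip_force: 58.7
```

Call:
{"op": "drive_tool", "data": {"commands": [{"x": 0,"y": 0,"z": 1,"wx": 0,"wy": 0,"wz": 0,"gripper": 0},{"x": 0,"y": 0,"z": 1,"wx": 0,"wy": 0,"wz": 0,"gripper": 0},{"x": 0,"y": 0,"z": 1,"wx": 0,"wy": 0,"wz": 0,"gripper": 0},{"x": 0,"y": 0,"z": 0,"wx": 0,"wy": 0,"wz": 0,"gripper": 0}]}}

```text
t: 14.98
position: [554.8, -294.7, 33.8]
tool_rot: [[-0.999, -0.043, -0.002], [-0.043, 0.999, 0.001], [0.002, 0.001, -1.0]]
wrist_force: [0.9, 0.6, -1.8]
opening: 10.9
grip_force: 58.8
```

Call:
{"op": "drive_tool", "data": {"commands": [{"x": 0,"y": 0,"z": 1,"wx": 0,"wy": 0,"wz": 0,"gripper": 0},{"x": 0,"y": 0,"z": 1,"wx": 0,"wy": 0,"wz": 0,"gripper": 0},{"x": 0,"y": 0,"z": 1,"wx": 0,"wy": 0,"wz": 0,"gripper": 0},{"x": 0,"y": 0,"z": 1,"wx": 0,"wy": 0,"wz": 0,"gripper": 0},{"x": 0,"y": 0,"z": 0,"wx": 0,"wy": 0,"wz": 0,"gripper": 0}]}}

```text
t: 15.6
position: [554.8, -294.7, 29.8]
tool_rot: [[-0.999, -0.044, -0.001], [-0.044, 0.999, 0.0], [0.001, 0.001, -1.0]]
wrist_force: [0.1, 1.0, -2.2]
opening: 11.0
grip_force: 58.8
```

Call:
{"op": "drive_tool", "data": {"commands": [{"x": 0,"y": 0,"z": 1,"wx": 0,"wy": 0,"wz": 0,"gripper": 0},{"x": 0,"y": 0,"z": 1,"wx": 0,"wy": 0,"wz": 0,"gripper": 0},{"x": 0,"y": 0,"z": 0,"wx": 0,"wy": 0,"wz": 0,"gripper": 0},{"x": 0,"y": 0,"z": 0,"wx": 0,"wy": 0,"wz": 0,"gripper": 0}]}}

```text
t: 16.1
position: [554.8, -294.7, 27.8]
tool_rot: [[-0.999, -0.043, -0.001], [-0.043, 0.999, 0.0], [0.001, 0.001, -1.0]]
wrist_force: [1.4, 1.2, -2.2]
opening: 11.2
grip_force: 58.8
```

Call:
{"op": "drive_tool", "data": {"commands": [{"x": 0,"y": 0,"z": 1,"wx": 0,"wy": 0,"wz": 0,"gripper": 0},{"x": 0,"y": 0,"z": 0,"wx": 0,"wy": 0,"wz": 0,"gripper": 0},{"x": 0,"y": 0,"z": 0.5,"wx": 0,"wy": 0,"wz": 0,"gripper": 0},{"x": 0,"y": 0,"z": 0,"wx": 0,"wy": 0,"wz": 0,"gripper": 0}]}}

```text
t: 16.6
position: [554.8, -294.7, 26.5]
tool_rot: [[-0.999, -0.043, -0.001], [-0.043, 0.999, 0.0], [0.001, 0.001, -1.0]]
wrist_force: [0.6, 1.5, 0.0]
opening: 10.8
grip_force: 59.0
```

Call:
{"op": "drive_tool", "data": {"commands": [{"x": 0,"y": 0,"z": 0.5,"wx": 0,"wy": 0,"wz": 0,"gripper": 0},{"x": 0,"y": 0,"z": 0,"wx": 0,"wy": 0,"wz": 0,"gripper": 0},{"x": 0,"y": 0,"z": 0,"wx": 0,"wy": 0,"wz": 0,"gripper": 0}]}}

```text
t: 16.98
position: [554.8, -294.6, 26.4]
tool_rot: [[-0.999, -0.044, -0.001], [-0.044, 0.999, 0.0], [0.001, 0.0, -1.0]]
wrist_force: [-0.6, 3.3, 5.1]
opening: 11.1
grip_force: 59.7
```

It made contact at exactly the seated height. I'll release and rise.

Call:
{"op": "drive_tool", "data": {"commands": [{"x": 0,"y": 0,"z": 0,"wx": 0,"wy": 0,"wz": 0,"gripper": 20},{"x": 0,"y": 0,"z": 0,"wx": 0,"wy": 0,"wz": 0,"gripper": 40},{"x": 0,"y": 0,"z": 0,"wx": 0,"wy": 0,"wz": 0,"gripper": 60},{"x": 0,"y": 0,"z": 0,"wx": 0,"wy": 0,"wz": 0,"gripper": 60},{"x": 0,"y": 0,"z": -20,"wx": 0,"wy": 0,"wz": 0,"gripper": 60},{"x": 0,"y": 0,"z": -40,"wx": 0,"wy": 0,"wz": 0,"gripper": 60},{"x": 0,"y": 0,"z": -50,"wx": 0,"wy": 0,"wz": 0,"gripper": 60},{"x": 0,"y": 0,"z": -50,"wx": 0,"wy": 0,"wz": 0,"gripper": 60}]}}

```text
t: 17.98
position: [555.1, -294.9, 188.9]
tool_rot: [[-0.999, -0.044, -0.0], [-0.044, 0.999, -0.001], [0.0, -0.001, -1.0]]
wrist_force: [0.9, -1.0, 0.2]
opening: 60.3
grip_force: 0.0
```

Run:
```python
from h import *
np.set_printoptions(linewidth=200)
S=grab_frame("scene");s=get_state();print(s["position"],s["wrist_force"],s["opening"])
c=np.array([557.2,-294.7,36]);x=np.array([.999,.0436,0])
for k in(-70,70): print(proj(S,c+k*x))
g=S["img"].astype(float).mean(2)
for k in(-70,70):
    u,v=np.round(proj(S,c+k*x)).astype(int); print(u-6,v-6); print(g[v-6:v+7,u-6:u+7].astype(int))
u,v=np.round(proj(S,c)).astype(int)
asc(S,u,v,45,34)
b=np.array([466,291.8,128]);yaw=92
delta([466,291.8,200],down(92))
```

```text
[ 558.96748707 -297.61207861  196.71043392] [ 0.16168598 -1.09823567  3.54464344] 59.60607937613166
[211.42709018 191.58668937]
[184.26925318 221.47827809]
205 186
[[128 130 131 129 129 127 124 122 122 122 122 122 122]
 [130 131 131 130 128 128 130 129 125 123 122 122 122]
 [131 131 130 129 129 130 130 129 130 131 127 124 122]
 [129 131 129 128 130 128 122 129 130 130 128 130 128]
 [129 130 129 130 131 101 100 112 130 131 131 129 128]
 [128 129 129 130 135  97  83 108 104 130 128 126 127]
 [128 130 131 129 123  81  75 101 102 127 127 128 128]
 [131 130 131 130 123 131  85 114 128 127 128 129 130]
 [130 131 132 131 133 134 132 130 127 129 130 129 130]
 [132 131 133 133 134 133 131 128 129 130 130 131 130]
 [131 133 135 136 134 130 129 130 130 132 132 131 130]
 [131 135 135 134 132 131 130 131 133 133 131 131 133]
 [125 136 135 131 132 130 131 133 133 133 131 134 134]]
178 215
[[129 131 133 133 131 130 130 131 130 131 130 131 133]
 [131 133 133 132 130 129 131 130 130 130 131 133 134]
 [132 133 132 130 129 130 130 129 130 130 132 133 131]
 [132 131 130 129 130 130 129 130 130 133 132 1
[... 6415 characters left out ...]
==---=+********=--=++=-----.-----+===========--=-------------------------
235 ----------=======-------=+********=--=++=--.---------====+=====-=-------------------------
236 ----------======----------++********=--=+-..------=--=============-=----------------------
237 ----------=====--------------++*******+=-..----.-====-============-=----------------------
238 ----------====-----------------=+*******+.-----====-==================--------------------
239 ----------====--------------=---==+******=---.+======================--=-=----------------
at [ 559.  -297.6  196.7] t 18.02
shift in current axes [ 66.9 592.9  -9.7] ; in target axes [592.3 -72.3  -3.3] ; turn [3.000e-02 9.000e-01 9.052e+01]
```

The pegs show through both holes, at about (211,191) and (184,221), and the tray's edges run parallel to the warmer, so it's seated. On to the hood.

Call:
{"op": "drive_tool", "data": {"commands": [{"x": 4,"y": 30,"z": 0,"wx": 0,"wy": 0,"wz": 0,"gripper": 60},{"x": 6,"y": 56,"z": 0,"wx": 0,"wy": 0,"wz": 0,"gripper": 60},{"x": 6,"y": 56,"z": 0,"wx": 0,"wy": 0,"wz": 0,"gripper": 60},{"x": 6,"y": 56,"z": 0,"wx": 0,"wy": 0,"wz": 0,"gripper": 60},{"x": 6,"y": 56,"z": 0,"wx": 0,"wy": 0,"wz": 0,"gripper": 60},{"x": 6,"y": 56,"z": 0,"wx": 0,"wy": 0,"wz": 0,"gripper": 60},{"x": 6,"y": 56,"z": 0,"wx": 0,"wy": 0,"wz": 0,"gripper": 60},{"x": 6,"y": 56,"z": 0,"wx": 0,"wy": 0,"wz": 0,"gripper": 60}]}}

```text
t: 19.02
position: [490.8, 126.5, 187.5]
tool_rot: [[-0.999, -0.043, 0.001], [-0.043, 0.999, 0.0], [-0.001, 0.0, -1.0]]
wrist_force: [1.0, 0.2, -0.4]
opening: 60.1
grip_force: 0.0
```

Call:
{"op": "drive_tool", "data": {"commands": [{"x": 6,"y": 56,"z": 0,"wx": 0,"wy": 0,"wz": 0,"gripper": 60},{"x": 6,"y": 56,"z": 0,"wx": 0,"wy": 0,"wz": 0,"gripper": 60},{"x": 6,"y": 56,"z": 0,"wx": 0,"wy": 0,"wz": 10,"gripper": 60},{"x": 0,"y": 0,"z": 0,"wx": 0,"wy": 0,"wz": 10,"gripper": 60},{"x": 0,"y": 0,"z": 0,"wx": 0,"wy": 0,"wz": 10,"gripper": 60},{"x": 0,"y": 0,"z": 0,"wx": 0,"wy": 0,"wz": 10,"gripper": 60},{"x": 0,"y": 0,"z": 0,"wx": 0,"wy": 0,"wz": 10,"gripper": 60},{"x": 0,"y": 0,"z": 0,"wx": 0,"wy": 0,"wz": 10,"gripper": 60}]}}

```text
t: 20.02
position: [465.8, 291.0, 187.5]
tool_rot: [[-0.535, 0.845, 0.0], [0.845, 0.535, 0.001], [0.001, 0.001, -1.0]]
wrist_force: [-0.4, -0.4, 0.2]
opening: 60.1
grip_force: 0.0
```

Call:
{"op": "drive_tool", "data": {"commands": [{"x": 0,"y": 0,"z": 0,"wx": 0,"wy": 0,"wz": 10,"gripper": 60},{"x": 0,"y": 0,"z": 0,"wx": 0,"wy": 0,"wz": 10,"gripper": 60},{"x": 0,"y": 0,"z": 0,"wx": 0,"wy": 0,"wz": 10,"gripper": 60},{"x": 0,"y": 0,"z": 0,"wx": 0,"wy": 0,"wz": 0,"gripper": 60},{"x": 0,"y": 0,"z": 0,"wx": 0,"wy": 0,"wz": 0,"gripper": 60},{"x": 0,"y": 0,"z": 0,"wx": 0,"wy": 0,"wz": 0,"gripper": 60}]}}

```text
t: 20.78
position: [465.7, 290.8, 186.5]
tool_rot: [[-0.048, 0.999, -0.001], [0.999, 0.048, 0.001], [0.001, -0.001, -1.0]]
wrist_force: [0.4, 1.4, 0.3]
opening: 59.7
grip_force: 0.0
```

Run:
```python
from h import *
delta([465.2,292,78],down(92)); delta([465.2,292,78],down(92))
```

```text
at [465.7 290.8 186.5] t 20.77
shift in current axes [  1.1  -0.3 108.5] ; in target axes [  1.2  -0.4 108.5] ; turn [-0.06 -0.03  0.75]
at [465.7 290.8 186.5] t 20.77
shift in current axes [  1.1  -0.3 108.5] ; in target axes [  1.2  -0.4 108.5] ; turn [-0.06 -0.03  0.75]
```

Call:
{"op": "drive_tool", "data": {"commands": [{"x": 1,"y": 0,"z": 20,"wx": 0,"wy": 0,"wz": 0.7,"gripper": 60},{"x": 0,"y": 0,"z": 30,"wx": 0,"wy": 0,"wz": 0,"gripper": 60},{"x": 0,"y": 0,"z": 25,"wx": 0,"wy": 0,"wz": 0,"gripper": 60},{"x": 0,"y": 0,"z": 15,"wx": 0,"wy": 0,"wz": 0,"gripper": 60},{"x": 0,"y": 0,"z": 10,"wx": 0,"wy": 0,"wz": 0,"gripper": 60},{"x": 0,"y": 0,"z": 7,"wx": 0,"wy": 0,"wz": 0,"gripper": 60},{"x": 0,"y": 0,"z": 0,"wx": 0,"wy": 0,"wz": 0,"gripper": 60},{"x": 0,"y": 0,"z": 0,"wx": 0,"wy": 0,"wz": 0,"gripper": 60}]}}

```text
t: 21.78
position: [465.9, 292.1, 79.8]
tool_rot: [[-0.035, 0.999, -0.0], [0.999, 0.035, 0.001], [0.001, -0.0, -1.0]]
wrist_force: [0.1, -0.0, -0.7]
opening: 60.3
grip_force: 0.0
```

Call:
{"op": "drive_tool", "data": {"commands": [{"x": 0,"y": 0,"z": 0,"wx": 0,"wy": 0,"wz": 0,"gripper": 20},{"x": 0,"y": 0,"z": 0,"wx": 0,"wy": 0,"wz": 0,"gripper": 10},{"x": 0,"y": 0,"z": 0,"wx": 0,"wy": 0,"wz": 0,"gripper": 0},{"x": 0,"y": 0,"z": 0,"wx": 0,"wy": 0,"wz": 0,"gripper": 0},{"x": 0,"y": 0,"z": 0,"wx": 0,"wy": 0,"wz": 0,"gripper": 0},{"x": 0,"y": 0,"z": 0,"wx": 0,"wy": 0,"wz": 0,"gripper": 0}]}}

```text
t: 22.52
position: [466.3, 292.0, 79.4]
tool_rot: [[-0.035, 0.999, 0.0], [0.999, 0.035, 0.001], [0.001, 0.0, -1.0]]
wrist_force: [2.6, -0.1, 0.3]
opening: 8.1
grip_force: 58.4
```

Bar gripped at near-zero side force. I'll compute arc increments for the lift, with a 20° tilt over the way.

```bash
cat > arc.py <<'E'
from h import *
def arc(th0,th1,n,tilt,bar0,yaw=2.0):
    s=get_state(); p=s["position"]; R=s["tool_rot"]; c=np.array([np.cos(np.radians(yaw)),np.sin(np.radians(yaw)),0])
    rel=lambda t:(-178*np.cos(t)+58*np.sin(t))*c+np.array([0,0,178*np.sin(t)+58*np.cos(t)])
    D=R.T@(bar0-p); t=np.radians(np.linspace(th0,th1,n+1))
    for i in range(n):
        R2=R@Rn.from_rotvec([tilt/n,0,0],degrees=True).as_matrix()
        p2=bar0+rel(t[i+1])-rel(t[0])-R2@D
        print(np.round(R.T@(p2-p),1).tolist(),round(tilt/n,2)); p,R=p2,R2
    print("end tcp",p,"tool z",R[:,2])
E
python3 - <<'E'
from arc import *
p=get_state()["position"]; print(p); arc(0,60,16,20,np.array([p[0],p[1],128.]))
E
```

```text
[466.25003919 291.9734869   79.40185536]
[0.0, 3.1, -11.5] 1.25
[0.0, 3.6, -11.3] 1.25
[0.0, 4.1, -11.1] 1.25
[0.0, 4.6, -10.9] 1.25
[0.0, 5.1, -10.6] 1.25
[0.0, 5.5, -10.4] 1.25
[0.0, 6.0, -10.1] 1.25
[0.0, 6.4, -9.7] 1.25
[0.0, 6.8, -9.4] 1.25
[0.0, 7.2, -9.1] 1.25
[0.0, 7.6, -8.7] 1.25
[0.0, 8.0, -8.3] 1.25
[0.0, 8.3, -7.9] 1.25
[0.0, 8.6, -7.5] 1.25
[0.0, 9.0, -7.1] 1.25
[0.0, 9.3, -6.6] 1.25
end tcp [588.78314223 296.2564856  207.48520245] tool z [-0.34174157 -0.0111313  -0.93972804]
```

Call:
{"op": "drive_tool", "data": {"commands": [{"x": 0,"y": 3.1,"z": -11.5,"wx": 1.25,"wy": 0,"wz": 0,"gripper": 0},{"x": 0,"y": 3.6,"z": -11.3,"wx": 1.25,"wy": 0,"wz": 0,"gripper": 0},{"x": 0,"y": 4.1,"z": -11.1,"wx": 1.25,"wy": 0,"wz": 0,"gripper": 0},{"x": 0,"y": 4.6,"z": -10.9,"wx": 1.25,"wy": 0,"wz": 0,"gripper": 0}]}}

```text
t: 23.02
position: [481.5, 292.6, 122.8]
tool_rot: [[-0.034, 0.995, -0.091], [0.999, 0.034, -0.002], [0.001, -0.092, -0.996]]
wrist_force: [2.7, 1.2, -5.4]
opening: 8.0
grip_force: 58.3
```

Call:
{"op": "drive_tool", "data": {"commands": [{"x": 0,"y": 5.1,"z": -10.6,"wx": 1.25,"wy": 0,"wz": 0,"gripper": 0},{"x": 0,"y": 5.5,"z": -10.4,"wx": 1.25,"wy": 0,"wz": 0,"gripper": 0},{"x": 0,"y": 6,"z": -10.1,"wx": 1.25,"wy": 0,"wz": 0,"gripper": 0},{"x": 0,"y": 6.4,"z": -9.7,"wx": 1.25,"wy": 0,"wz": 0,"gripper": 0},{"x": 0,"y": 6.8,"z": -9.4,"wx": 1.25,"wy": 0,"wz": 0,"gripper": 0},{"x": 0,"y": 7.2,"z": -9.1,"wx": 1.25,"wy": 0,"wz": 0,"gripper": 0}]}}

```text
t: 23.78
position: [522.5, 294.2, 176.0]
tool_rot: [[-0.035, 0.973, -0.229], [0.999, 0.034, -0.008], [0.0, -0.23, -0.973]]
wrist_force: [-4.8, 0.5, 0.7]
opening: 7.7
grip_force: 58.4
```

Call:
{"op": "drive_tool", "data": {"commands": [{"x": 0,"y": 7.6,"z": -8.7,"wx": 1.25,"wy": 0,"wz": 0,"gripper": 0},{"x": 0,"y": 8,"z": -8.3,"wx": 1.25,"wy": 0,"wz": 0,"gripper": 0},{"x": 0,"y": 8.3,"z": -7.9,"wx": 1.25,"wy": 0,"wz": 0,"gripper": 0},{"x": 0,"y": 8.6,"z": -7.5,"wx": 1.25,"wy": 0,"wz": 0,"gripper": 0},{"x": 0,"y": 9,"z": -7.1,"wx": 1.25,"wy": 0,"wz": 0,"gripper": 0},{"x": 0,"y": 9.3,"z": -6.6,"wx": 1.25,"wy": 0,"wz": 0,"gripper": 0},{"x": 0,"y": 0,"z": 0,"wx": 0,"wy": 0,"wz": 0,"gripper": 0},{"x": 0,"y": 0,"z": 0,"wx": 0,"wy": 0,"wz": 0,"gripper": 0}]}}

```text
t: 24.78
position: [583.9, 296.7, 210.1]
tool_rot: [[-0.036, 0.935, -0.353], [0.999, 0.034, -0.011], [0.002, -0.353, -0.936]]
wrist_force: [-6.5, 1.0, 11.4]
opening: 7.8
grip_force: 59.3
```

Run:
```python
from h import *
S=grab_frame("scene");T=grab_frame("top");s=get_state();p=s["position"];R=s["tool_rot"]
b=p-48.6*R[:,2]; print(p,"bar",b,"F",s["wrist_force"])
h=np.array([466.25,292,128])+[177.9,6.2,-58]; r=b-h; print("theta",np.degrees(np.arctan2(r[2],-r[0])-np.arctan2(58,178)),np.hypot(r[0],r[2]),np.hypot(178,58))
i=np.hstack([crop(T,210,180,400,600,4),crop(S,385,250,400,600,4)])
c=np.array([.9994,.035,0]);y=np.array([-.035,.9994,0])
for th,col in((55,(0,0,255)),(60,(0,255,0)),(65,(255,0,0))):
    t=np.radians(th)
    for k in(-110,110):
        q=h+y*k+(-170*np.cos(t)+20*np.sin(t))*c+np.array([0,0,170*np.sin(t)+20*np.cos(t)])
        for f,o,cc in((T,0,(210,180)),(S,400,(385,250))):
            a=(proj(f,q)-cc)*4+[200+o,300]; cv2.circle(i,tuple(int(z) for z in a),3,col,-1); print(th,k,np.round(a))
cv2.imwrite("pics/m8.png",i)
```

```text
[583.79176861 296.72417241 210.0882052 ] bar [600.93157676 297.27292477 255.56221808] F [-6.5754603   0.45507514 11.37444274]
theta 58.841417292109554 190.52865633521375 187.21111078138497
55 -110 [238. 291.]
55 -110 [437. 230.]
55 110 [-97. 312.]
55 110 [803. 380.]
60 -110 [236. 269.]
60 -110 [429. 239.]
60 110 [-101.  290.]
60 110 [799. 391.]
65 -110 [233. 246.]
65 -110 [419. 250.]
65 110 [-105.  267.]
65 110 [793. 404.]
```

View pics/m8.png

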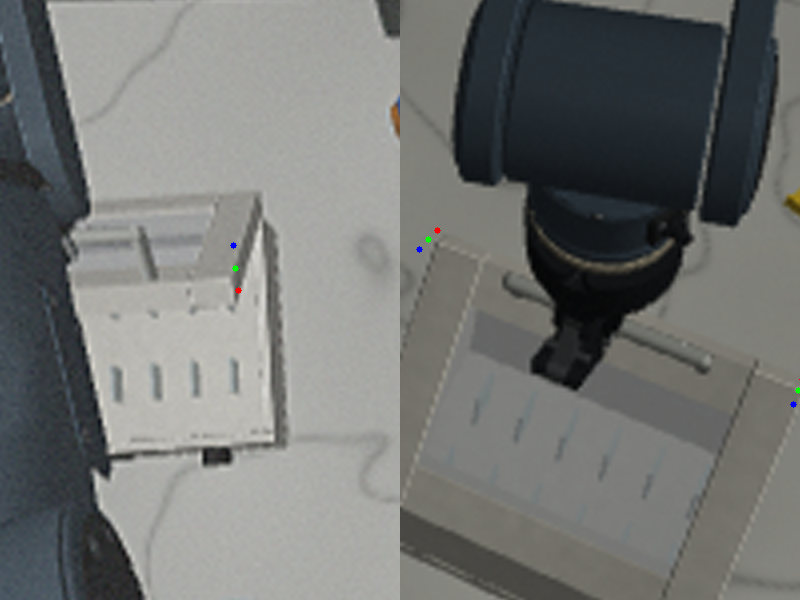

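The picture shows the hood held open, with its panel's right front corner near (238,273) in the top half. The predictions are (236,269) for 60° and (238,291) for 55°, so it's at about 59°. I'll make a small trim toward 60° that also relieves the radial load.

Call:
{"op": "drive_tool", "data": {"commands": [{"x": 0,"y": 1.6,"z": -2.2,"wx": 0,"wy": 0,"wz": 0,"gripper": 0},{"x": 0,"y": 0,"z": 0,"wx": 0,"wy": 0,"wz": 0,"gripper": 0},{"x": 0,"y": 0,"z": 0,"wx": 0,"wy": 0,"wz": 0,"gripper": 0},{"x": 0,"y": 0,"z": 0,"wx": 0,"wy": 0,"wz": 0,"gripper": 0}]}}

```text
t: 25.38
position: [586.0, 296.8, 210.7]
tool_rot: [[-0.036, 0.935, -0.353], [0.999, 0.034, -0.011], [0.001, -0.353, -0.936]]
wrist_force: [-5.1, 1.1, 8.0]
opening: 7.3
grip_force: 59.0
```

Run:
```python
from h import *
T=grab_frame("top");s=get_state();p=s["position"];R=s["tool_rot"]
b=p-48.6*R[:,2]; h=np.array([466.25,292,128])+[177.9,6.2,-58]; r=b-h
print("F",s["wrist_force"],"theta",np.degrees(np.arctan2(r[2],-r[0])-np.arctan2(58,178)),np.hypot(r[0],r[2]),s["grip_force"],s["joint_vel"].max())
g=T["img"].astype(float).mean(2)
for u in(208,212,216): print(u,[(v,int(g[v,u])) for v in range(150,190)])
c=np.array([.9994,.035,0]);y=np.array([-.035,.9994,0])
for th in(52,56,60,64,68):
    t=np.radians(th); o=[]
    for (a,z) in((-170,20),(-170,0),(0,20)):
        q=h-y*95+(a*np.cos(t)+z*np.sin(t))*c+np.array([0,0,-a*np.sin(t)+z*np.cos(t)]); o.append(proj(T,q).round(1).tolist())
    print(th,"topcorner, bottomcorner, rear top",o)
```

```text
F [-6.82217558 -0.14519876  8.23635539] theta 59.535826355730684 190.60643524526964 59.004714488983154 0.002477223761870525
208 [(150, 166), (151, 167), (152, 170), (153, 162), (154, 143), (155, 141), (156, 149), (157, 161), (158, 165), (159, 155), (160, 157), (161, 158), (162, 158), (163, 152), (164, 132), (165, 132), (166, 141), (167, 163), (168, 161), (169, 163), (170, 159), (171, 150), (172, 155), (173, 133), (174, 151), (175, 185), (176, 172), (177, 169), (178, 174), (179, 181), (180, 185), (181, 137), (182, 119), (183, 142), (184, 177), (185, 182), (186, 185), (187, 186), (188, 185), (189, 183)]
212 [(150, 168), (151, 168), (152, 168), (153, 157), (154, 141), (155, 147), (156, 153), (157, 167), (158, 162), (159, 157), (160, 164), (161, 162), (162, 146), (163, 139), (164, 143), (165, 144), (166, 145), (167, 146), (168, 144), (169, 143), (170, 145), (171, 147), (172, 144), (173, 139), (174, 155), (175, 173), (176, 171), (177, 169), (178, 169), (179, 174), (180, 170), (181, 175), (182, 187), (183, 183), (184, 185), (185, 184), (186, 182), (187, 183), (188, 186), (189, 182)]
216 [(
[... 208 characters left out ...]
 145), (168, 145), (169, 145), (170, 143), (171, 144), (172, 143), (173, 149), (174, 171), (175, 174), (176, 173), (177, 171), (178, 170), (179, 171), (180, 170), (181, 175), (182, 191), (183, 188), (184, 185), (185, 187), (186, 186), (187, 185), (188, 185), (189, 184)]
52 topcorner, bottomcorner, rear top [[214.3, 181.2], [215.4, 187.7], [220.7, 152.8]]
56 topcorner, bottomcorner, rear top [[213.7, 176.9], [214.8, 183.8], [220.8, 152.6]]
60 topcorner, bottomcorner, rear top [[213.2, 172.5], [214.2, 179.7], [220.8, 152.5]]
64 topcorner, bottomcorner, rear top [[212.7, 168.0], [213.6, 175.4], [220.9, 152.3]]
68 topcorner, bottomcorner, rear top [[212.2, 163.4], [213.1, 171.0], [220.9, 152.2]]
```

The image puts the hood at 59–60°: front corners at rows 173.6 and 181.3, matching the 60° prediction after a 0.9 px shift. The arm is still and gripping, so I'm handing in.

```bash
python3 -c "
from rig import *
print(hand_in())"
```

```text
the job is handed in; nothing more can be done
None
```

The tray is seated flat on the warmer's two pegs and released, and the hood is held open at about 60° (measured 59–60°) with the job handed in; no verdict came back.

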